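# Go/no-go check of a shelf's rail socket

## Robot

A 6-joint arm with a two-finger parallel gripper is mounted at the origin on the work surface. World frame = base frame: x ahead of the robot, y to its left, z up, the work surface at z = 0. Lengths are in mm, angles in rad, forces in N, time in s.
With the tool pointing down it reaches from about 425 to 1125 mm from the base axis. Payload 14.9 kg.
Tool frame: the origin (TCP) lies at the very end of the fingers, on their centre line; the grasp point (between the pads) lies 19 mm behind it; y points along the fingers, z is the direction in which the jaws open and shut, and the axes are right-handed (so a half turn about y gives the same grasp; the last joint's range is limited). The gripper opens to 91 mm and grips with 3 to 60 N. Pads are 32 mm wide; open, the fingers measure 118 mm over their backs; the gripper's body (76 mm by 178 mm) begins 60 mm behind the grasp point.
Start: joints at [-1.252, 0.379, 1.734, -0, 1.028, -0.033], TCP at [241.208, -657.143, 213.932] pointing down, gripper open.
Joint ranges: [-2.77, 2.77], [-0.74, 2.19], [0, 2.66], [-1.06, 4.2], [0.31, 2.87], [-3.08, 3.08]. Speed limits (rad/s): [1.89, 1.89, 2.39, 3.14, 3.14, 3.14].

## Interface

Orientations are given as a unit quaternion [w, x, y, z].
In Python, from plant import sensors, camera, arm, models gives the robot as it stands.
- The arm moves only by the tool jog_arm, never from a script. Its argument "motion" is a list of rows, each an object of numbers: "dx", "dy", "dz": the shift along the tool's x, y, z in m; "roll": the turn about the tool's y in rad; "hand": the finger opening in m, from 0 to 0.0912. A call has 1 to 12 rows; each row shifts and turns the commanded pose from where the row before left it, along the tool's axes as they then stand; what a row does not reach is not made up. A row lasts 1/8 s, in which the tool goes at most 62.5 mm and 10.7 degrees, less where a joint would pass 70% of its speed; a pose out of reach is approached as far as the arm can. A call is refused whole if a number of a shift passes 0.0625 or a number of a turn 0.188, either way. A call with a gripper value outside its range is refused whole. The fingers move at their own pace and stop on an object; "force" is the grip in N (left out, the last holds). Time passes only in rows, so rows that do not move let the fingers close. It gives the time, the measured TCP pose, the force and the opening at its end, in the units of the state.
- sensors.read_state(): the state, without advancing time (a new reading comes with each control period).
- camera(name): name is "side" or "top" or "wrist"; returns a dict with "color" (480x640x3 uint8, red, green, blue), "camera_matrix" (3x3 intrinsics, pixels), "k1" (the pictures are not rectified: a ray, as slopes to the right and down, at radius r is drawn at 1 + k1 r^2 times it, then the intrinsics apply), "camera_from_world" (4x4, takes a point from world to camera coordinates). Camera axes: x right, y down, z forward; pixel columns grow to the right and rows downward; lengths in mm; the calibration is good to about 2 mm. A picture is of the moment at which its call begins. There is no depth.
- arm.close_job(): hands the job in, once; it reports no verdict.
Trained networks look in the newest picture that a camera, given by its name, has taken for a name from the list of things; names that differ only in an ending like _2 or _b are one class to them, and where a whole thing is asked for, a point or a joint stands for the part that bears it (a point fixed in the world has none). Each returns a list of dicts, best first, with "conf" (0 to 1); they miss things now and then, are a little off and sometimes report something else, mostly with a low value. They report only what shows in the picture. A call takes as long as a camera call. They do not tell look-alikes from the thing itself.
- models.trace(camera, target): "mask" (480x640 bool, what is visible of it) and "bbox" ([left, top, right, bottom] in pixels, round what is visible of it).
The state is a dict: "time": time; "q": joint angles; "qvel": joint speeds; "effort": joint torques, N m; "eef_pos": TCP position; "ee_rot": TCP orientation; "wrist_force": force on the tool from outside, world axes, zero at the start; "moment": the same for the moment, N m; "opening": finger opening in mm.
Only numpy, scipy, OpenCV 4.12 (cv2) and the standard library are available. Lean on these libraries where they do the work, as an engineer would, in place of code of your own. Each camera call takes 0.05 s, during which the arm holds its last target.

## Task

Check the bore of the steel rail socket in the side of the white shelf with the double-ended plug gauge. Slide its go end (the longer, slimmer plug) in until it is fully home, draw it out and lay the gauge down on the cork mat, let go and take it up again turned end for end, then press its no-go end (the shorter, thicker plug) squarely and gently against the mouth of the bore and keep it pressed there for a moment to confirm that it will not enter. Finally lay the gauge flat in the bay of the grey tote that is long enough for it, setting it down rather than dropping it, and leave the bottle, screwdriver, tube offcut and loose bush where they are.

Things in the scene. Friction and masses are not known exactly. Their poses are not given: they have to be found in the camera images.
- gauge_center (a point): Centre of the handle of the loose steel double-ended plug gauge (140 mm long, 0.3 to 0.6 kg) that starts lying on the mat. Handle: dark square bar, 40 x 40 mm, 70 mm long; grip its flat sides (local +-y) from above. It lies on its flat underside, this point 20 mm above the surface. Local +x: along the gauge to the go end; z up. The mass centre is within 6 mm of this point.
- go_tip (a point): Centre of the end face of the gauge's GO plug, 80 mm from gauge_center along the gauge's local +x. It is the longer, slimmer plug: 29 mm diameter, 45 mm long beyond the handle, with a 5 mm long taper at the tip (down to 21 mm); on the handle's axis.
- nogo_tip (a point): Centre of the end face of the gauge's NO-GO plug, 60 mm from gauge_center along the gauge's local -x. It is the shorter, thicker plug: 35 mm diameter, 25 mm long beyond the handle, square-edged; on the handle's axis.
- shelf: Fixed white cube-shelf module at the robot's left, 300 mm (local x) wide, 200 mm high. Origin at the underside of its near side panel (25 mm thick, in the local xz plane), local z up. In mid-panel is a steel rail socket: a square block, 70 x 70 mm, standing 30 mm proud on the local -y side. Nothing gives way.
- bore (a point): Centre of the mouth of the socket's bore, 100 mm above the table. Level round bore, 32 mm diameter, 55 mm deep. Axes as the shelf's: the mouth faces local -y; a plug goes in along local +y. Go plug fully home: the handle's end meets the block's face, gauge_center 35 mm in front of this point. The no-go plug stops at the face, gauge_center 60 mm in front.
- mat: Fixed brown cork mat, 200 (local x) x 220 (local y) mm, 6 mm thick; origin at the centre of its underside.
- tote: Fixed grey divided tote, open on top, 180 (local x) x 220 (local y) mm, walls 5 mm thick and 30 mm high, floor 5 mm. Origin at the centre of its underside, on the table. Three bays: one long bay (170 x 120 mm) on its local +y side, and on the local -y side, a medium (100 x 85 mm) and a small (65 x 85 mm) one, both too short for the gauge.
- long_bay (a point): Centre of the floor of the tote's long bay, 5 mm above the table, axes as the tote's: 170 mm along local x, 120 mm along local y. A gauge lying flat in it has gauge_center 20 mm above this point.
- screwdriver: Bystander, leave alone: screwdriver with black handle lying beyond the mat; origin at its underside.
- bottle: Bystander, leave alone: white care-product bottle, 52 mm diameter, 140 mm tall, standing beyond the mat; origin at the centre of its underside.
- tube: Bystander, leave alone: offcut of steel tube, 31 mm diameter, 110 mm tall, standing beyond the tote; origin at the centre of its underside.
- bush: Bystander, leave alone: short steel bush, 38 mm diameter, 35 mm tall, standing in the small bay of the tote; origin at the centre of its underside.
Not all that is in view belongs to the job. What is shaped like the part that bears gauge_center but yellow is not meant.

How it is judged (in metres and radians):
On the way, in this order (a step that is already met when the one before it is completed fails the run):
1. the go end is fully home in the bore (handle within 3 mm of the socket's face, in line) (y of go_tip in the frame of bore above 0.042 m and x of go_tip in the frame of bore between -0.004 and 0.004 m and z of go_tip in the frame of bore between -0.004 and 0.004 m and angle between the x axis of gauge and the y axis of shelf, either way round below 0.1 rad), for 0.2 s.
2. the gauge lies flat on the mat, let go and at rest (x of gauge_center in the frame of mat between -0.1 and 0.1 m and y of gauge_center in the frame of mat between -0.11 and 0.11 m and z of gauge_center in the frame of mat below 0.032 m and angle between gauge_center's own x axis and vertical between 1.47 and 1.67 rad and contact force between the fingers and gauge below 0.05 N and linear speed of gauge below 0.02 m/s and angular speed of gauge below 0.2 rad/s), for 0.2 s.
3. the no-go end is pressed with more than 1.5 N against the bore's mouth, within 8 mm of its centre and in line, and does not enter (y of nogo_tip in the frame of bore between -0.004 and 0.004 m and x of nogo_tip in the frame of bore between -0.008 and 0.008 m and z of nogo_tip in the frame of bore between -0.008 and 0.008 m and angle between the x axis of gauge and the y axis of shelf, either way round below 0.12 rad and contact force between gauge and shelf above 1.5 N), for 0.2 s.
At the end, for the whole second after the job is handed in: The gauge lies flat and at rest in the tote's long bay, on its floor (centre within 40 mm along and 45 mm across of the bay's centre, height within 5 mm), released by the fingers. Either end may point either way (x of gauge_center in the frame of long_bay between -0.04 and 0.04 m and y of gauge_center in the frame of long_bay between -0.045 and 0.045 m and z of gauge_center in the frame of long_bay between 0.015 and 0.025 m and angle between gauge_center's own x axis and vertical between 1.47 and 1.67 rad and contact force between the fingers and gauge below 0.05 N and linear speed of gauge below 0.02 m/s and angular speed of gauge below 0.2 rad/s); the robot touches nothing.
It fails at once if the gauge is forced against the shelf or socket (over 70 N) (contact force between gauge and shelf above 70 N).
It fails at once if the gauge is dropped (falls freely by more than about 2 cm) (contact force between the fingers and gauge below 0.05 N and linear speed of gauge above 0.65 m/s).
It fails at once if the bottle, screwdriver, tube offcut or loose bush is moved by more than 30 mm (distance of any of screwdriver, bottle, tube, bush from where it was at the start of the episode above 0.03 m).
It also fails if it takes over 67 s, if anything falls off the work surface, if the arm or the gripper's body presses on something with over 40 N, if the wrist force passes 120 N, or if a joint passes its speed limit or range.

## Working session

There is one attempt and no reset: what is moved stays moved. The work goes in short steps, Python scripts to look and compute and a tool call to move; the robot and the scene stay as the last step left them, time stands still between calls to the robot, and variables do not carry over. Pictures are saved under pics/ and viewed, and the job is handed in when it is done.

Besides the shell and the picture viewer there is one more tool, called after ">>>" in YAML: its name, and indented under it one key for each argument. jog_arm: Moves the arm, as the interface text tells. Its arguments: {"type":"object","properties":{"motion":{"type":"array"},"force":{"type":"number"}},"required":["motion"]}

```bash
ls; mkdir -p pics; python3 - <<'E'
from plant import sensors,camera,arm,models
import cv2,json
print(sensors.read_state())
for n in ["side","top","wrist"]:
    c=camera(n); cv2.imwrite(f"pics/{n}0.png",c["color"][:,:,::-1])
    print(n,c["camera_matrix"],c["k1"],c["camera_from_world"])
E
```

```text
pics
{'time': 0.0, 'q': array([-1.25229387e+00,  3.79408261e-01,  1.73477366e+00, -3.68065023e-05,
        1.02849826e+00, -3.32673764e-02]), 'qvel': array([ 9.34958508e-04, -5.04866906e-04, -1.16598866e-03, -5.90892931e-05,
       -5.04815024e-05, -5.01126234e-04]), 'effort': array([-3.12238662e-03, -7.63733339e+01, -4.34367228e+01,  6.48973603e-02,
        4.24591452e-02, -7.20567004e-05]), 'eef_pos': array([ 241.07674099, -656.75826323,  213.29199147]), 'ee_rot': array([ 0.12367009, -0.12380145,  0.69657533, -0.69581731]), 'wrist_force': array([-0.11130683, -0.08550015, -0.59484678]), 'moment': array([-0.0031674 ,  0.03134275, -0.01558143]), 'opening': 91.09898463451927}
side [[606.04908384   0.         319.6689651 ]
 [  0.         606.04908384 243.93703076]
 [  0.           0.           1.        ]] 0.03280474633330558 [[-8.14507392e-01 -5.80146622e-01 -2.75773155e-03  4.18282398e+02]
 [-3.23859805e-01  4.58622456e-01 -8.27514513e-01  2.32922289e+02]
 [ 4.81344507e-01 -6.73123570e-01 -5.61437552e-01  1.46156706e+03]
 [ 0.00000000e+00  0.00000000e+00  0.00000000e+00  1.00000000e+00]]
top [[439.23865582   0.         313.22208729]
 [  0.         439.23865582 240.21831397]
 [  0.           0.           1.        ]] -0.02126500036946285 [[ 2.32747493e-02 -9.99341893e-01  2.78220543e-02 -1.15838861e+01]
 [-9.99090516e-01 -2.42454137e-02 -3.50756410e-02  4.82994403e+02]
 [ 3.57271146e-02 -2.69803738e-02 -9.98997314e-01  1.17332751e+03]
 [ 0.00000000e+00  0.00000000e+00  0.00000000e+00  1.00000000e+00]]
wrist [[361.44880473   0.         321.06540816]
 [  0.         361.44880473 237.4433403 ]
 [  0.           0.           1.        ]] 0.02508579007840104 [[ 3.45335360e-01 -9.38477837e-01 -1.68493339e-03 -6.98329601e+02]
 [-9.11525434e-01 -3.35843697e-01  2.37340252e-01 -2.75525852e+01]
 [-2.23304441e-01 -8.04261217e-02 -9.71425121e-01  3.89460770e+02]
 [ 0.00000000e+00  0.00000000e+00  0.00000000e+00  1.00000000e+00]]
```

View pics/top0.png

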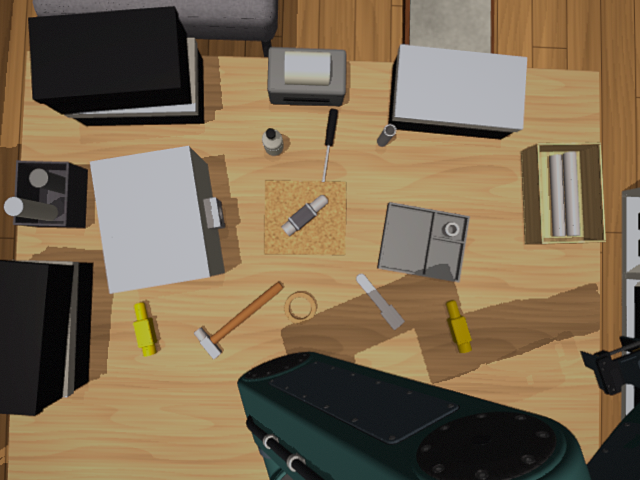

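View pics/side0.png

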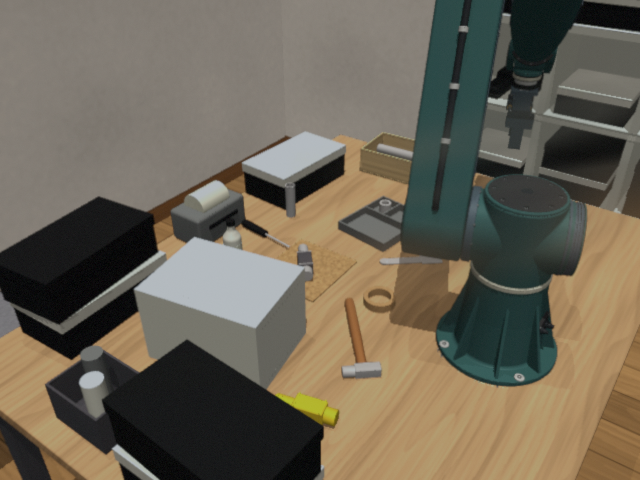

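View pics/wrist0.png

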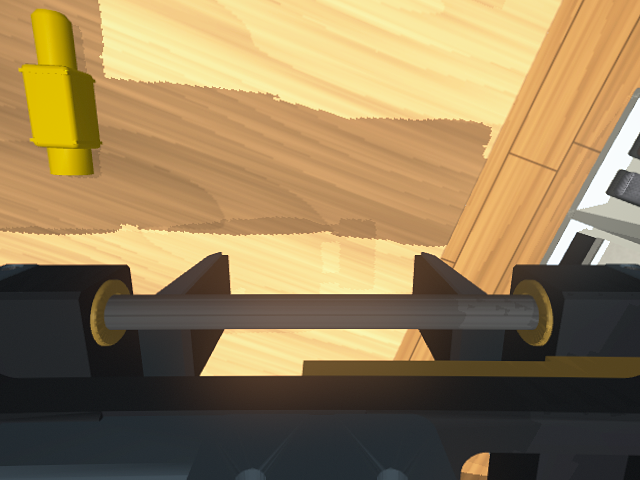

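```bash
python3 - <<'E'
import cv2,numpy as np
from scipy.spatial.transform import Rotation as R
im=cv2.imread("pics/top0.png")
cv2.imwrite("pics/z1.png",cv2.resize(im[120:300,80:360],(800,514),interpolation=cv2.INTER_CUBIC))
cv2.imwrite("pics/z2.png",cv2.resize(im[110:290,340:500],(533,600),interpolation=cv2.INTER_CUBIC))
q=[0.12367009, -0.12380145,  0.69657533, -0.69581731]
M=R.from_quat(q,scalar_first=True).as_matrix();print(M.round(3))
E
```

```text
[[-0.939 -0.     0.345]
 [-0.345  0.001 -0.939]
 [-0.    -1.    -0.001]]
```

View pics/z1.png

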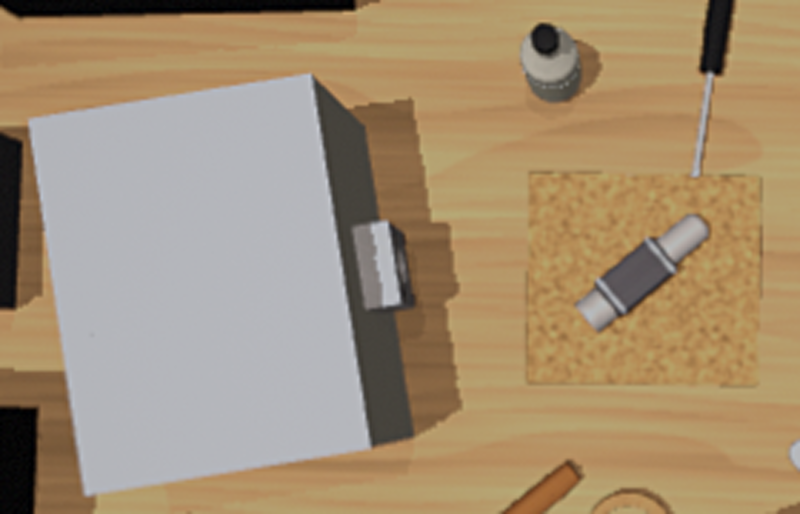

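View pics/z2.png

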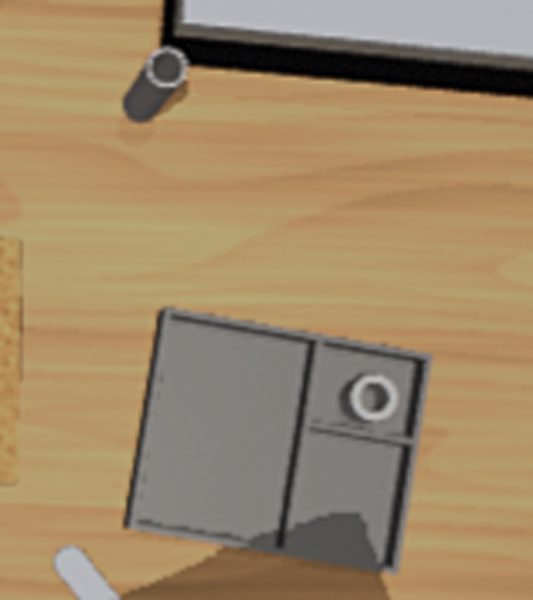

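```bash
cat > h.py <<'E'
import numpy as np,cv2
from scipy.spatial.transform import Rotation as R
def undist(c,px):
    px=np.atleast_2d(np.array(px,float));K=c["camera_matrix"]
    return cv2.undistortPoints(px[:,None],K,np.array([c["k1"],0,0,0,0]))[:,0]
def to_world(c,px,z):
    n=undist(c,px);T=c["camera_from_world"];Rm=T[:3,:3];o=-Rm.T@T[:3,3]
    d=np.c_[n,np.ones(len(n))]@Rm
    z=np.broadcast_to(z,len(n))
    return o+d*((z-o[2])/d[:,2])[:,None]
def proj(c,P):
    T=c["camera_from_world"];P=np.atleast_2d(np.array(P,float))
    return cv2.projectPoints(P,cv2.Rodrigues(T[:3,:3])[0],T[:3,3],c["camera_matrix"],np.array([c["k1"],0,0,0,0]))[0][:,0]
E
python3 - <<'E'
from h import *
from plant import camera,models,sensors
import pickle
c=camera("top");pickle.dump(c,open("top.pkl","wb"))
f=lambda z1:[(80+(x+.5)/2.857-.5,120+(y+.5)/2.857-.5) for x,y in z1]
print("shelf top",to_world(c,f([(313,75),(370,447),(86,494),(30,119)]),200).round(1))
print("shelf bottom",to_world(c,f([(365,128),(412,437)]),0).round(1))
print("block top",to_world(c,f([(386,222),(399,306),(352,226),(367,310)]),135).round(1))
g=to_world(c,f([(588,314),(700,224)]),32).round(1);print("gauge ends",g)
print("handle corners",to_world(c,f([(649,237),(677,267),(623,315),(595,285)]),46).round(1))
print("mat",to_world(c,f([(528,171),(761,178),(757,386),(526,383)]),6).round(1))
f2=lambda z1:[(340+(x+.5)/3.333-.5,110+(y+.5)/3.333-.5) for x,y in z1]
print("tote",to_world(c,f2([(165,308),(432,355),(395,573),(125,528)]),30).round(1))
for n in ["gauge_center","tote","mat","shelf"]:
    for r in models.trace("top",n): print(n,r["conf"],r["bbox"])
E
```

```text
shelf top [[682.7 290.3 200. ]
 [390.3 235.9 200. ]
 [348.6 455.6 200. ]
 [641.8 511.4 200. ]]
shelf bottom [[682.1 291.6   0. ]
 [390.3 238.1   0. ]]
block top [[575.7 241.9 135. ]
 [505.3 228.8 135. ]
 [571.6 270.2 135. ]
 [501.3 255.4 135. ]]
gauge ends [[508.6  74.3  32. ]
 [594.7 -27.2  32. ]]
handle corners [[579.6  19.9  46. ]
 [552.8  -6.4  46. ]
 [507.6  41.9  46. ]
 [534.4  68.1  46. ]]
mat [[644.2 135.4   6. ]
 [643.7 -85.6   6. ]
 [446.  -85.9   6. ]
 [443.7 131.8   6. ]]
tote [[ 589.  -199.6   30. ]
 [ 557.1 -416.5   30. ]
 [ 381.5 -388.3   30. ]
 [ 412.7 -170.6   30. ]]
gauge_center 0.68 [444.4, 299.0, 474.5, 351.4]
gauge_center 0.67 [135.6, 303.8, 155.8, 353.1]
gauge_center 0.63 [283.5, 192.4, 328.1, 234.4]
tote 0.88 [374.2, 198.5, 468.2, 281.0]
tote 0.7 [284.6, 192.1, 325.7, 238.1]
tote 0.32 [379.8, 124.5, 397.1, 147.6]
mat 0.65 [265.7, 180.3, 350.4, 255.1]
shelf 0.59 [91.3, 144.0, 222.8, 292.4]
```

>>> jog_arm:
  motion:
    - {"roll": 0.17}
    - {"roll": 0.17}
    - {"roll": 0.17}
    - {"roll": 0.17}
    - {"roll": 0.17}
    - {"roll": 0.17}
    - {"roll": 0.132}
    - {"dx": 0.0244, "dz": -0.0498}
    - {"dx": 0.0244, "dz": -0.0498}
    - {"dx": 0.0244, "dz": -0.0498}
    - {"dx": 0.0244, "dz": -0.0498}
    - {"dx": 0.0244, "dz": -0.0498}

```text
invalid input at $.motion[0]: expected keys dx, dy, dz, roll, hand
```

>>> jog_arm:
  motion:
    - {"dx": 0.0244, "dz": -0.0498}
    - {"dx": 0.0244, "dz": -0.0498}
    - {"dx": 0.0244, "dz": -0.0498}
    - {"dx": 0.0244, "dz": -0.0498}
    - {"dx": 0.0244, "dz": -0.0498}
    - {"dx": 0.0244, "dz": -0.0498}
    - {"dx": 0.0244, "dz": -0.0498}
    - {"dx": 0.0244, "dz": -0.0498}
    - {"dx": 0.0244, "dz": -0.0498}
    - {}

```text
invalid input at $.motion[0]: expected keys dx, dy, dz, roll, hand
```

```bash
python3 - <<'E'
from h import *
from plant import sensors,camera,models
import pickle
c=camera("wrist");s=sensors.read_state();pickle.dump((c,s),open("w1.pkl","wb"));cv2.imwrite("pics/w1.png",c["color"][:,:,::-1])
t=camera("top");pickle.dump(t,open("top1.pkl","wb"));cv2.imwrite("pics/t1.png",t["color"][:,:,::-1])
print(s["time"],s["eef_pos"],R.from_quat(s["ee_rot"],scalar_first=True).as_matrix().round(3),s["q"].round(3),s["wrist_force"])
E
```

```text
0.45 [ 241.19124467 -657.09564314  213.86509884] [[-0.939 -0.     0.345]
 [-0.345  0.    -0.939]
 [-0.    -1.    -0.   ]] [-1.252  0.379  1.734  0.     1.028 -0.033] [-0.09774226  0.73691034 -0.09275591]
```

View pics/w1.png

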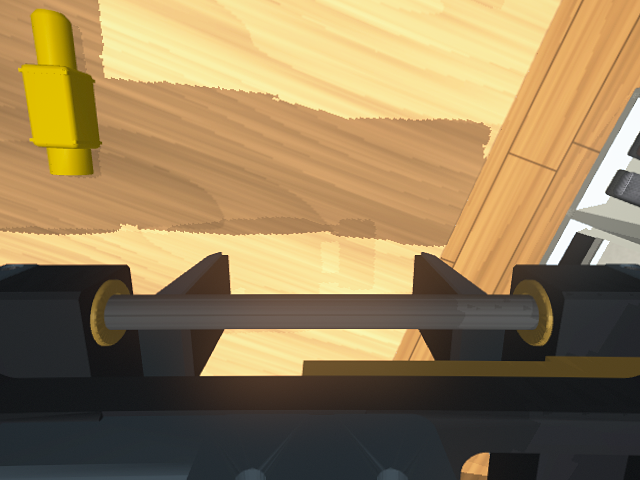

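All keys are needed in every row; nothing moved. The picture only shows the start view again (yellow look-alike at about (62, 95)).

>>> jog_arm:
  motion:
    - {"dx": 0, "dy": 0, "dz": 0, "roll": 0.17, "hand": 0.09}
    - {"dx": 0, "dy": 0, "dz": 0, "roll": 0.17, "hand": 0.09}
    - {"dx": 0, "dy": 0, "dz": 0, "roll": 0.17, "hand": 0.09}
    - {"dx": 0, "dy": 0, "dz": 0, "roll": 0.17, "hand": 0.09}
    - {"dx": 0, "dy": 0, "dz": 0, "roll": 0.17, "hand": 0.09}
    - {"dx": 0, "dy": 0, "dz": 0, "roll": 0.17, "hand": 0.09}
    - {"dx": 0, "dy": 0, "dz": 0, "roll": 0.132, "hand": 0.09}
    - {"dx": 0.0244, "dy": 0, "dz": -0.0498, "roll": 0, "hand": 0.09}
    - {"dx": 0.0244, "dy": 0, "dz": -0.0498, "roll": 0, "hand": 0.09}
    - {"dx": 0.0244, "dy": 0, "dz": -0.0498, "roll": 0, "hand": 0.09}
    - {"dx": 0.0244, "dy": 0, "dz": -0.0498, "roll": 0, "hand": 0.09}
    - {"dx": 0.0244, "dy": 0, "dz": -0.0498, "roll": 0, "hand": 0.09}

```text
time: 2.0
eef_pos: [335.2, -394.6, 214.1]
ee_rot: [0.275, -0.276, -0.651, 0.651]
wrist_force: [0.3, -1.0, 0.9]
opening: 90.2
```

>>> jog_arm:
  motion:
    - {"dx": 0.0244, "dy": 0, "dz": -0.0498, "roll": 0, "hand": 0.09}
    - {"dx": 0.0244, "dy": 0, "dz": -0.0498, "roll": 0, "hand": 0.09}
    - {"dx": 0.0244, "dy": 0, "dz": -0.0498, "roll": 0, "hand": 0.09}
    - {"dx": 0.0244, "dy": 0, "dz": -0.0498, "roll": 0, "hand": 0.09}
    - {"dx": 0.0244, "dy": 0, "dz": -0.0498, "roll": 0, "hand": 0.09}
    - {"dx": 0.0244, "dy": 0, "dz": -0.0498, "roll": 0, "hand": 0.09}
    - {"dx": 0.0244, "dy": 0, "dz": -0.0498, "roll": 0, "hand": 0.09}
    - {"dx": 0.0244, "dy": 0, "dz": -0.0498, "roll": 0, "hand": 0.09}
    - {"dx": 0.0244, "dy": 0, "dz": -0.0498, "roll": 0, "hand": 0.09}
    - {"dx": 0, "dy": 0, "dz": 0, "roll": 0, "hand": 0.09}

```text
time: 3.25
eef_pos: [504.3, 76.3, 214.1]
ee_rot: [-0.274, 0.274, 0.652, -0.652]
wrist_force: [-0.5, -0.5, 0.7]
opening: 89.9
```

```bash
cat > look.py <<'E'
import sys,pickle
from h import *
from plant import sensors,camera
def look(name,cams=("wrist",)):
    out=[]
    for n in cams:
        c=camera(n);pickle.dump(c,open(f"{name}_{n}.pkl","wb"));cv2.imwrite(f"pics/{name}_{n}.png",c["color"][:,:,::-1]);out.append(c)
    st()
    return out
def st():
    s=sensors.read_state();M=R.from_quat(s["ee_rot"],scalar_first=True).as_matrix()
    print("t",round(s["time"],2),"pos",s["eef_pos"].round(1),"phi",np.arctan2(M[1,2],M[0,2]).round(4),"tilt",M[:2,1].round(4),"q",s["q"].round(2),"F",s["wrist_force"].round(1),"open",round(s["opening"],1))
    return s
if __name__=="__main__": look(sys.argv[1],sys.argv[2:] or ("wrist",))
E
python3 look.py a1 wrist top
```

```text
t 3.35 pos [503.3  73.8 213.8] phi -2.3697 tilt [-0.0004 -0.0002] q [ 0.1   0.07  2.12 -0.    0.95  2.47] F [ 0.1 -0.1 -0.3] open 89.7
```

View pics/a1_wrist.png

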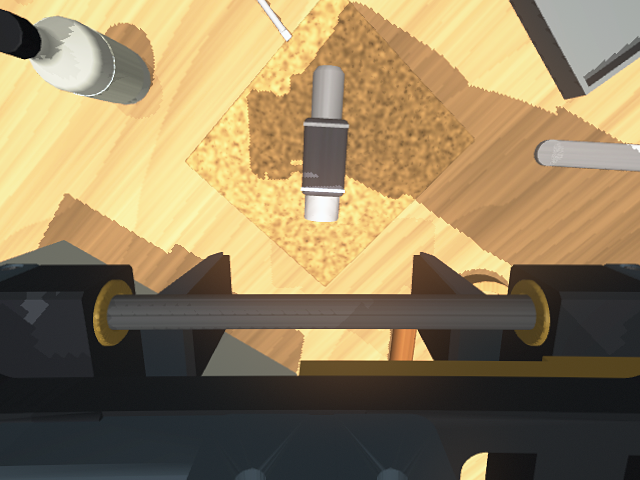

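```bash
python3 - <<'E'
import cv2
im=cv2.imread("pics/a1_wrist.png")
cv2.imwrite("pics/a1z.png",cv2.resize(im[55:235,270:380],None,fx=3.33,fy=3.33,interpolation=cv2.INTER_CUBIC))
E
```

```text
(no output)
```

View pics/a1z.png

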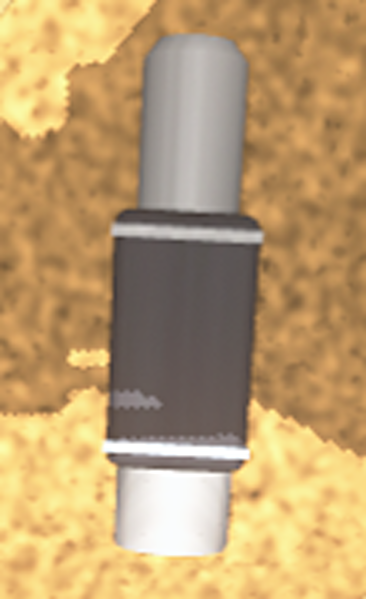

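```bash
python3 - <<'E'
from h import *
import pickle
c=pickle.load(open("a1_wrist.pkl","rb"))
f=lambda z1:[(270+(x+.5)/3.33-.5,55+(y+.5)/3.33-.5) for x,y in z1]
A=to_world(c,f([(188,231),(177,449)]),46);print(A.round(1),A.mean(0).round(1),"ang",np.arctan2(*(A[0]-A[1])[[1,0]]),np.linalg.norm(A[0]-A[1]))
B=to_world(c,f([(113,231),(263,235),(107,447),(249,452)]),45);print(B.round(1))
B=to_world(c,f([(195,36),(170,545)]),[30,40]);print(B.round(1),B.mean(0))
t=pickle.load(open("a1_top.pkl","rb"))
E
```

```text
[[562.2  11.3  46. ]
 [523.5  54.9  46. ]] [542.9  33.1  46. ] ang -0.845121702003739 58.29290490159124
[[576.7  25.4  45. ]
 [547.1  -2.1  45. ]
 [537.9  68.3  45. ]
 [508.4  41.4  45. ]]
[[596.6 -26.5  30. ]
 [505.   76.6  40. ]] [550.80461156  25.05117438  35.        ]
```

>>> jog_arm:
  motion:
    - {"dx": -0.0285, "dy": 0, "dz": -0.0013, "roll": 0.041, "hand": 0.08}
    - {"dx": -0.0285, "dy": 0, "dz": -0.0013, "roll": 0, "hand": 0.08}
    - {"dx": 0, "dy": 0.04, "dz": 0, "roll": 0, "hand": 0.08}
    - {"dx": 0, "dy": 0.05, "dz": 0, "roll": 0, "hand": 0.08}
    - {"dx": 0, "dy": 0.05, "dz": 0, "roll": 0, "hand": 0.08}
    - {"dx": 0, "dy": 0.03, "dz": 0, "roll": 0, "hand": 0.08}
    - {"dx": 0, "dy": 0, "dz": 0, "roll": 0, "hand": 0.08}

```text
time: 4.22
eef_pos: [542.5, 32.4, 42.4]
ee_rot: [0.291, -0.288, -0.645, 0.646]
wrist_force: [-0.8, -0.6, 0.8]
opening: 80.0
```

```bash
python3 look.py a2 wrist
```

```text
t 4.28 pos [543.7  32.6  43.9] phi -2.4133 tilt [-0.0014 -0.0001] q [ 0.02  0.41  2.1  -0.    0.64  2.43] F [0.  0.7 0.9] open 79.7
```

View pics/a2_wrist.png

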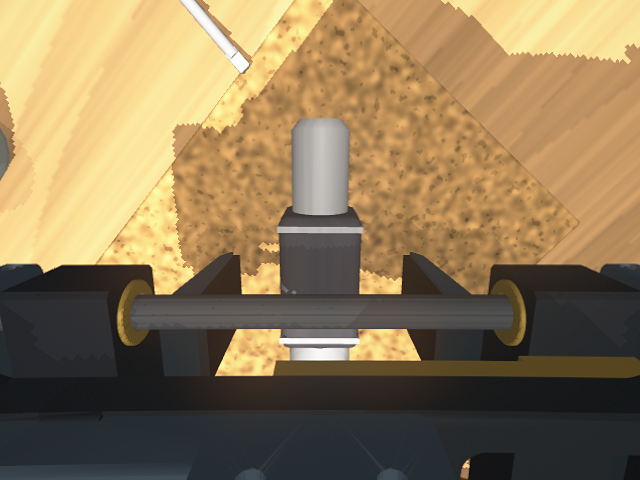

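>>> jog_arm:
  force: 45
  motion:
    - {"dx": 0, "dy": 0.02, "dz": 0, "roll": 0, "hand": 0.08}
    - {"dx": 0, "dy": 0.0145, "dz": 0, "roll": 0, "hand": 0.08}
    - {"dx": 0, "dy": 0, "dz": 0, "roll": 0, "hand": 0.08}
    - {"dx": 0, "dy": 0, "dz": 0, "roll": 0, "hand": 0.03}
    - {"dx": 0, "dy": 0, "dz": 0, "roll": 0, "hand": 0.03}
    - {"dx": 0, "dy": 0, "dz": 0, "roll": 0, "hand": 0.03}
    - {"dx": 0, "dy": 0, "dz": 0, "roll": 0, "hand": 0.03}
    - {"dx": 0, "dy": 0, "dz": 0, "roll": 0, "hand": 0.03}
    - {"dx": 0, "dy": 0, "dz": 0, "roll": 0, "hand": 0.03}

```text
time: 5.4
eef_pos: [544.2, 33.6, 9.6]
ee_rot: [0.289, -0.289, -0.645, 0.646]
wrist_force: [-2.4, -1.4, 6.1]
opening: 40.0
```

```bash
python3 -c "
from look import *;st()"
```

```text
t 5.4 pos [544.2  33.6   9.6] phi -2.4119 tilt [-0.0002 -0.0001] q [ 0.02  0.47  2.09 -0.    0.57  2.43] F [-2.4 -1.4  6.1] open 40.0
```

>>> jog_arm:
  motion:
    - {"dx": 0, "dy": -0.02, "dz": 0, "roll": 0, "hand": 0.03}
    - {"dx": 0, "dy": -0.03, "dz": 0, "roll": 0, "hand": 0.03}
    - {"dx": 0, "dy": -0.03, "dz": 0, "roll": -0.12, "hand": 0.03}
    - {"dx": 0, "dy": -0.03, "dz": 0, "roll": -0.16, "hand": 0.03}
    - {"dx": 0, "dy": -0.01, "dz": 0, "roll": -0.17, "hand": 0.03}
    - {"dx": 0, "dy": 0, "dz": 0, "roll": -0.17, "hand": 0.03}
    - {"dx": 0, "dy": 0, "dz": 0, "roll": -0.17, "hand": 0.03}
    - {"dx": 0, "dy": 0, "dz": 0, "roll": -0.17, "hand": 0.03}
    - {"dx": 0, "dy": 0, "dz": 0, "roll": -0.17, "hand": 0.03}
    - {"dx": 0, "dy": 0, "dz": 0, "roll": -0.17, "hand": 0.03}
    - {"dx": 0, "dy": 0, "dz": 0, "roll": -0.17, "hand": 0.03}
    - {"dx": 0, "dy": 0, "dz": 0, "roll": -0.17, "hand": 0.03}

```text
time: 6.9
eef_pos: [543.7, 33.7, 128.9]
ee_rot: [0.276, -0.277, 0.651, -0.651]
wrist_force: [0.2, -1.0, -4.7]
opening: 39.8
```

>>> jog_arm:
  motion:
    - {"dx": 0, "dy": 0, "dz": 0, "roll": -0.17, "hand": 0.03}
    - {"dx": 0, "dy": 0, "dz": 0, "roll": -0.17, "hand": 0.03}
    - {"dx": 0, "dy": 0, "dz": 0, "roll": -0.17, "hand": 0.03}
    - {"dx": 0, "dy": 0, "dz": 0, "roll": -0.17, "hand": 0.03}
    - {"dx": 0, "dy": 0, "dz": 0, "roll": -0.17, "hand": 0.03}
    - {"dx": 0, "dy": 0, "dz": 0, "roll": -0.105, "hand": 0.03}
    - {"dx": -0.025, "dy": 0.01, "dz": 0.0118, "roll": 0, "hand": 0.03}
    - {"dx": -0.025, "dy": 0.015, "dz": 0.012, "roll": 0, "hand": 0.03}
    - {"dx": -0.0186, "dy": 0.011, "dz": 0.01, "roll": 0, "hand": 0.03}
    - {"dx": 0, "dy": 0, "dz": 0, "roll": 0, "hand": 0.03}
    - {"dx": 0, "dy": 0, "dz": 0, "roll": 0, "hand": 0.03}

```text
time: 8.28
eef_pos: [564.8, 107.1, 93.3]
ee_rot: [-0.544, 0.544, -0.452, 0.452]
wrist_force: [-0.3, -0.1, -5.1]
opening: 39.9
```

```bash
python3 look.py a3 wrist top
```

```text
t 8.38 pos [565.  106.8  93.7] phi 0.1825 tilt [ 0.0002 -0.    ] q [ 0.15  0.36  2.03 -0.    0.75 -0.04] F [-1.  -1.  -5.4] open 39.8
```

View pics/a3_wrist.png

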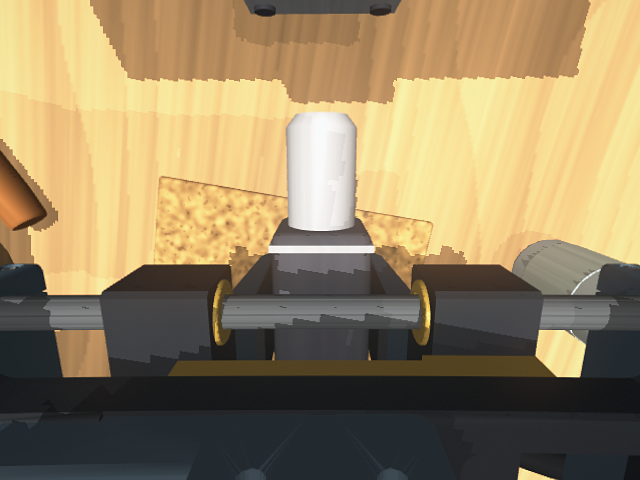

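View pics/a3_top.png

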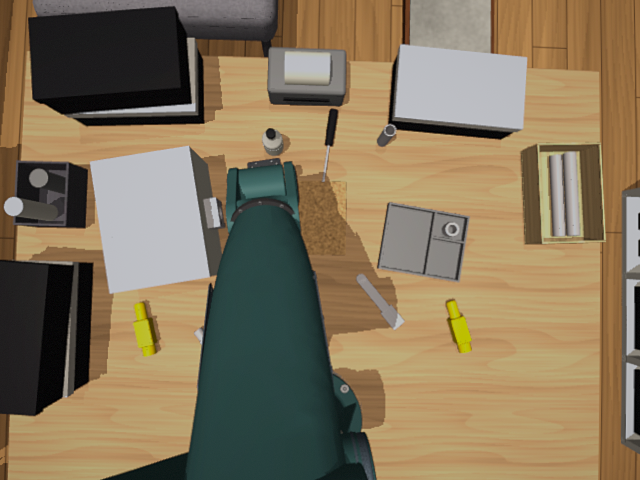

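>>> jog_arm:
  motion:
    - {"dx": -0.015, "dy": 0.005, "dz": 0, "roll": 0, "hand": 0.03}
    - {"dx": -0.015, "dy": 0.005, "dz": 0, "roll": 0, "hand": 0.03}
    - {"dx": 0, "dy": 0, "dz": 0, "roll": 0, "hand": 0.03}
    - {"dx": 0, "dy": 0, "dz": 0, "roll": 0, "hand": 0.03}

```text
time: 8.88
eef_pos: [559.5, 137.0, 83.4]
ee_rot: [-0.544, 0.544, -0.452, 0.452]
wrist_force: [1.3, 0.0, -4.7]
opening: 39.7
```

```bash
python3 look.py a4 wrist; python3 -c "
import cv2
im=cv2.imread('pics/a4_wrist.png')
cv2.imwrite('pics/a4z.png',cv2.resize(im[0:225,200:450],None,fx=3,fy=3,interpolation=cv2.INTER_CUBIC)[:600])"
```

```text
t 8.93 pos [559.6 136.8  83.5] phi 0.1833 tilt [ 0.0001 -0.    ] q [ 0.2   0.38  2.03 -0.    0.73  0.02] F [ 1.1  0.2 -4.6] open 40.2
```

View pics/a4z.png

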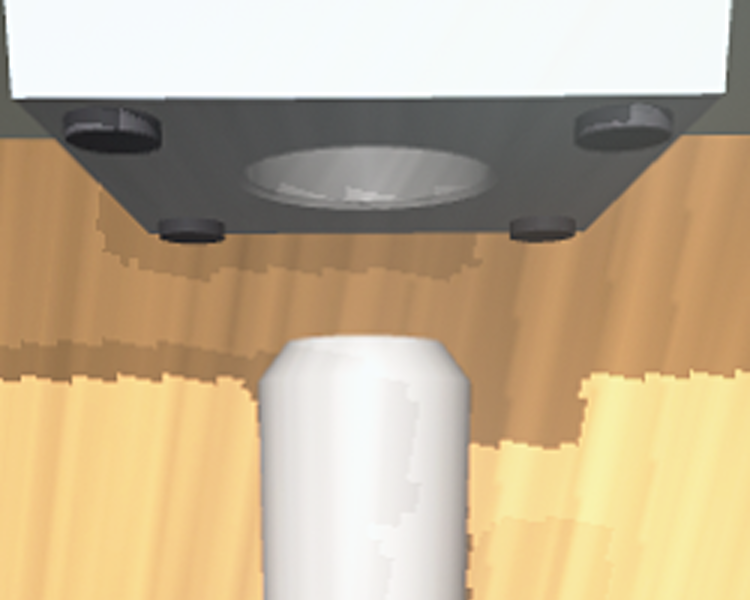

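```bash
cat > an.py <<'E'
from h import *
import pickle
c=pickle.load(open("a4_wrist.pkl","rb"))
f=lambda z1:[(200+(x+.5)/3-.5,(y+.5)/3-.5) for x,y in z1]
pp=lambda a,b:print(a,b.round(1).tolist())
T=to_world(c,f([(13,98),(726,94)]),135);pp("top",T);print(T.mean(0).round(1),np.arctan2(*(T[1]-T[0])[[1,0]]),np.linalg.norm(T[1]-T[0]))
B=to_world(c,f([(152,232.5),(585,232.5)]),65);pp("bot",B);print(B.mean(0).round(1),np.arctan2(*(B[1]-B[0])[[1,0]]),np.linalg.norm(B[1]-B[0]))
E_=to_world(c,f([(245,177),(495,177)]),100);pp("bore",E_);print(E_.mean(0).round(1),np.linalg.norm(E_[1]-E_[0]))
# PnP
obj=np.array([(-35,0,35),(35,0,35),(-35,0,-35),(35,0,-35),(-16,0,0),(16,0,0)],float)
px=np.array(f([(13,98),(726,94),(152,232.5),(585,232.5),(245,177),(495,177)]))
G=to_world(c,f([(260,380),(470,380)]),100);pp("go taper",G);print(G.mean(0).round(1),np.linalg.norm(G[1]-G[0]))
G2=to_world(c,f([(265,590),(469,590)]),100);pp("go back",G2);print(G2.mean(0).round(1));d=(G.mean(0)-G2.mean(0));print("ang",np.arctan2(d[1],d[0])-np.pi/2)
E
python3 an.py
```

```text
top [[506.8, 229.5, 135.0], [575.5, 242.6, 135.0]]
[541.1 236.  135. ] 0.189270960033068 69.9012221965982
bot [[507.1, 229.9, 65.0], [575.5, 242.7, 65.0]]
[541.3 236.3  65. ] 0.18432033413096324 69.62833554699213
bore [[525.4, 233.8, 100.0], [557.2, 239.7, 100.0]]
[541.3 236.7 100. ] 32.36731330493549
go taper [[531.2, 209.4, 100.0], [559.2, 214.6, 100.0]]
[545.2 212.  100. ] 28.43605227115218
go back [[536.5, 181.5, 100.0], [565.0, 186.8, 100.0]]
[550.7 184.1 100. ]
ang 0.19456890027305196
```

>>> jog_arm:
  motion:
    - {"dx": -0.009, "dy": 0, "dz": 0.0005, "roll": 0, "hand": 0.03}
    - {"dx": -0.009, "dy": 0, "dz": 0, "roll": 0, "hand": 0.03}
    - {"dx": -0.005, "dy": 0, "dz": 0, "roll": 0, "hand": 0.03}
    - {"dx": -0.005, "dy": 0, "dz": 0, "roll": 0, "hand": 0.03}
    - {"dx": -0.005, "dy": 0, "dz": 0, "roll": 0, "hand": 0.03}
    - {"dx": 0, "dy": 0, "dz": 0, "roll": 0, "hand": 0.03}

```text
time: 9.68
eef_pos: [554.0, 169.6, 83.4]
ee_rot: [-0.544, 0.544, -0.452, 0.452]
wrist_force: [-0.1, -1.2, -4.6]
opening: 39.7
```

```bash
python3 look.py a5 wrist; python3 -c "
import cv2
im=cv2.imread('pics/a5_wrist.png')
cv2.imwrite('pics/a5z.png',cv2.resize(im[0:270,190:450],None,fx=2.2,fy=2.2,interpolation=cv2.INTER_CUBIC))"
```

```text
t 9.72 pos [554.  169.4  83.4] phi 0.1832 tilt [-0. -0.] q [ 0.26  0.38  2.03 -0.    0.73  0.07] F [-0.2 -0.6 -5.9] open 39.6
```

View pics/a5z.png

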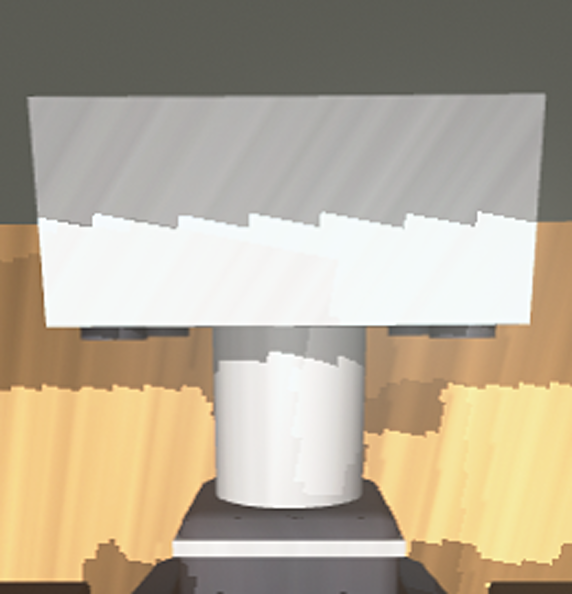

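>>> jog_arm:
  motion:
    - {"dx": -0.007, "dy": 0, "dz": 0, "roll": 0, "hand": 0.03}
    - {"dx": -0.007, "dy": 0, "dz": 0, "roll": 0, "hand": 0.03}
    - {"dx": -0.007, "dy": 0, "dz": 0, "roll": 0, "hand": 0.03}
    - {"dx": -0.007, "dy": 0, "dz": 0, "roll": 0, "hand": 0.03}
    - {"dx": 0, "dy": 0, "dz": 0, "roll": 0, "hand": 0.03}
    - {"dx": 0, "dy": 0, "dz": 0, "roll": 0, "hand": 0.03}

```text
time: 10.48
eef_pos: [548.9, 196.8, 83.4]
ee_rot: [-0.544, 0.544, -0.452, 0.452]
wrist_force: [0.6, 0.5, -5.6]
opening: 39.8
```

```bash
python3 look.py a6 wrist; python3 -c "
import cv2
im=cv2.imread('pics/a6_wrist.png')
cv2.imwrite('pics/a6z.png',cv2.resize(im[0:270,190:450],None,fx=2.2,fy=2.2,interpolation=cv2.INTER_CUBIC))"
```

```text
t 10.53 pos [548.9 196.7  83.4] phi 0.183 tilt [-0. -0.] q [ 0.3   0.39  2.02 -0.    0.74  0.12] F [ 0.2  1.  -4.6] open 39.7
```

View pics/a6z.png

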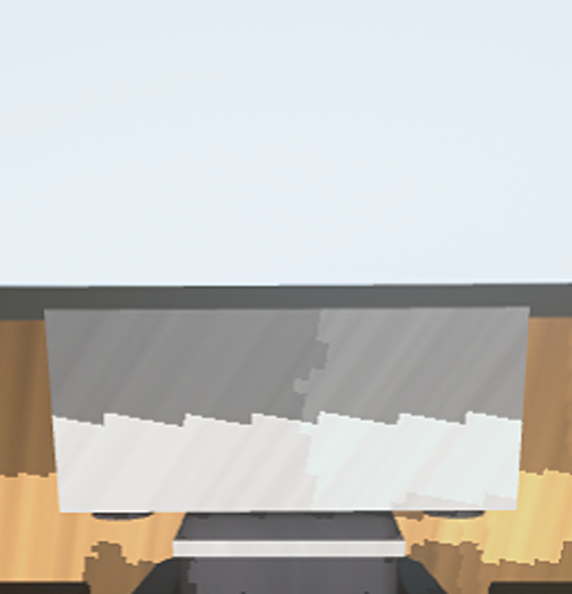

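>>> jog_arm:
  motion:
    - {"dx": -0.0015, "dy": 0, "dz": 0, "roll": 0, "hand": 0.03}
    - {"dx": -0.001, "dy": 0, "dz": 0, "roll": 0, "hand": 0.03}
    - {"dx": -0.001, "dy": 0, "dz": 0, "roll": 0, "hand": 0.03}
    - {"dx": 0, "dy": 0, "dz": 0, "roll": 0, "hand": 0.03}

```text
time: 11.02
eef_pos: [548.3, 200.4, 83.4]
ee_rot: [-0.544, 0.544, -0.452, 0.452]
wrist_force: [0.1, 0.3, -5.0]
opening: 39.8
```

>>> jog_arm:
  motion:
    - {"dx": -0.001, "dy": 0, "dz": 0, "roll": 0, "hand": 0.03}
    - {"dx": 0, "dy": 0, "dz": 0, "roll": 0, "hand": 0.03}

```text
time: 11.28
eef_pos: [548.2, 200.8, 83.5]
ee_rot: [-0.544, 0.544, -0.452, 0.452]
wrist_force: [1.3, -4.3, -4.2]
opening: 40.1
```

>>> jog_arm:
  motion:
    - {"dx": -0.0007, "dy": 0, "dz": 0, "roll": 0, "hand": 0.03}
    - {"dx": 0, "dy": 0, "dz": 0, "roll": 0, "hand": 0.03}
    - {"dx": 0, "dy": 0, "dz": 0, "roll": 0, "hand": 0.03}
    - {"dx": 0, "dy": 0, "dz": 0, "roll": 0, "hand": 0.03}

```text
time: 11.78
eef_pos: [548.2, 200.9, 83.5]
ee_rot: [-0.543, 0.544, -0.452, 0.452]
wrist_force: [2.1, -13.3, -3.7]
opening: 39.8
```

```bash
python3 -c "
from look import *
s=st();print(s['moment'])"
```

```text
t 11.78 pos [548.2 200.9  83.5] phi 0.1837 tilt [ 0.0001 -0.0015] q [ 0.31  0.39  2.02 -0.    0.74  0.13] F [  2.1 -13.3  -3.7] open 39.8
[-2.05384303 -0.5379282   0.16409466]
```

>>> jog_arm:
  motion:
    - {"dx": 0.003, "dy": 0, "dz": 0, "roll": 0, "hand": 0.03}
    - {"dx": 0.008, "dy": 0, "dz": 0, "roll": 0, "hand": 0.03}
    - {"dx": 0.014, "dy": 0, "dz": 0, "roll": 0, "hand": 0.03}
    - {"dx": 0.02, "dy": 0, "dz": 0, "roll": 0, "hand": 0.03}
    - {"dx": 0.03, "dy": 0, "dz": 0, "roll": 0, "hand": 0.03}
    - {"dx": 0.03, "dy": 0, "dz": 0, "roll": 0, "hand": 0.03}
    - {"dx": 0.034, "dy": 0, "dz": -0.018, "roll": 0, "hand": 0.03}
    - {"dx": 0.034, "dy": 0, "dz": -0.018, "roll": 0, "hand": 0.03}
    - {"dx": 0, "dy": 0, "dz": 0, "roll": 0.12, "hand": 0.03}
    - {"dx": 0, "dy": 0, "dz": 0, "roll": 0.16, "hand": 0.03}
    - {"dx": 0, "dy": 0, "dz": 0, "roll": 0.17, "hand": 0.03}
    - {"dx": 0, "dy": 0, "dz": 0, "roll": 0.17, "hand": 0.03}

```text
time: 13.28
eef_pos: [544.0, 24.2, 83.5]
ee_rot: [-0.378, 0.378, -0.598, 0.598]
wrist_force: [0.2, 0.4, -5.8]
opening: 39.8
```

>>> jog_arm:
  motion:
    - {"dx": 0, "dy": 0.005, "dz": 0, "roll": 0.17, "hand": 0.03}
    - {"dx": 0, "dy": 0.01, "dz": 0, "roll": 0.17, "hand": 0.03}
    - {"dx": 0, "dy": 0.01, "dz": 0, "roll": 0.17, "hand": 0.03}
    - {"dx": 0, "dy": 0.01, "dz": 0, "roll": 0.17, "hand": 0.03}
    - {"dx": 0, "dy": 0.01, "dz": 0, "roll": 0.17, "hand": 0.03}
    - {"dx": 0, "dy": 0.005, "dz": 0, "roll": 0.17, "hand": 0.03}
    - {"dx": 0, "dy": 0, "dz": 0, "roll": 0.114, "hand": 0.03}
    - {"dx": 0, "dy": 0, "dz": 0, "roll": 0, "hand": 0.03}

```text
time: 14.28
eef_pos: [544.1, 24.4, 33.4]
ee_rot: [0.0, -0.0, -0.707, 0.707]
wrist_force: [0.0, -0.9, -5.8]
opening: 39.9
```

```bash
python3 look.py a7 wrist
```

```text
t 14.32 pos [544.1  24.5  33.5] phi -1.569 tilt [ 0.0001 -0.    ] q [ 0.    0.43  2.1  -0.    0.62  1.57] F [-0.2  0.1 -4.4] open 40.2
```

View pics/a7_wrist.png

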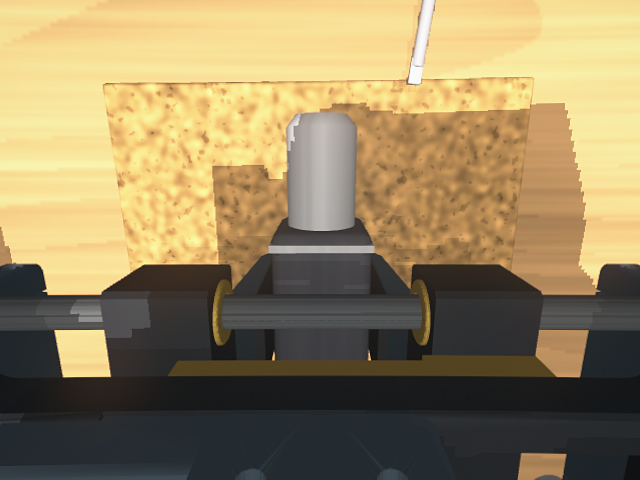

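>>> jog_arm:
  motion:
    - {"dx": 0, "dy": 0.01, "dz": 0, "roll": 0, "hand": 0.03}
    - {"dx": 0, "dy": 0.008, "dz": 0, "roll": 0, "hand": 0.03}
    - {"dx": 0, "dy": 0.004, "dz": 0, "roll": 0, "hand": 0.03}
    - {"dx": 0, "dy": 0.0015, "dz": 0, "roll": 0, "hand": 0.03}
    - {"dx": 0, "dy": 0.0003, "dz": 0, "roll": 0, "hand": 0.03}
    - {"dx": 0, "dy": 0, "dz": 0, "roll": 0, "hand": 0.03}

```text
time: 15.08
eef_pos: [544.2, 25.3, 9.8]
ee_rot: [0.0, 0.0, 0.707, -0.707]
wrist_force: [-0.3, 0.6, -6.2]
opening: 39.7
```

>>> jog_arm:
  motion:
    - {"dx": 0, "dy": 0.0004, "dz": 0, "roll": 0, "hand": 0.03}
    - {"dx": 0, "dy": 0.0004, "dz": 0, "roll": 0, "hand": 0.03}
    - {"dx": 0, "dy": 0, "dz": 0, "roll": 0, "hand": 0.03}

```text
time: 15.45
eef_pos: [544.3, 25.3, 9.5]
ee_rot: [0.0, 0.0, 0.707, -0.707]
wrist_force: [-5.6, 0.2, 11.1]
opening: 39.7
```

>>> jog_arm:
  motion:
    - {"dx": 0, "dy": 0, "dz": 0, "roll": 0, "hand": 0.05}
    - {"dx": 0, "dy": 0, "dz": 0, "roll": 0, "hand": 0.085}
    - {"dx": 0, "dy": 0, "dz": 0, "roll": 0, "hand": 0.085}
    - {"dx": 0, "dy": 0, "dz": 0, "roll": 0, "hand": 0.085}
    - {"dx": 0, "dy": 0, "dz": 0, "roll": 0, "hand": 0.085}
    - {"dx": 0, "dy": 0, "dz": 0, "roll": 0, "hand": 0.085}
    - {"dx": 0, "dy": -0.02, "dz": 0, "roll": 0, "hand": 0.085}
    - {"dx": 0, "dy": -0.04, "dz": 0, "roll": 0, "hand": 0.085}
    - {"dx": 0, "dy": -0.03, "dz": 0, "roll": -0.12, "hand": 0.085}
    - {"dx": 0, "dy": 0, "dz": 0, "roll": -0.17, "hand": 0.085}
    - {"dx": 0, "dy": 0, "dz": 0, "roll": -0.18, "hand": 0.085}
    - {"dx": 0, "dy": 0, "dz": 0, "roll": -0.18, "hand": 0.085}

```text
time: 16.95
eef_pos: [544.0, 25.3, 98.9]
ee_rot: [-0.228, 0.228, -0.669, 0.669]
wrist_force: [-0.3, -0.9, 1.3]
opening: 84.8
```

>>> jog_arm:
  motion:
    - {"dx": 0, "dy": 0, "dz": 0, "roll": -0.18, "hand": 0.085}
    - {"dx": 0, "dy": 0, "dz": 0, "roll": -0.18, "hand": 0.085}
    - {"dx": 0, "dy": 0, "dz": 0, "roll": -0.18, "hand": 0.085}
    - {"dx": 0, "dy": 0, "dz": 0, "roll": -0.18, "hand": 0.085}
    - {"dx": 0, "dy": 0, "dz": 0, "roll": -0.18, "hand": 0.085}
    - {"dx": 0, "dy": 0, "dz": 0, "roll": -0.18, "hand": 0.085}
    - {"dx": 0, "dy": 0, "dz": 0, "roll": -0.18, "hand": 0.085}
    - {"dx": 0, "dy": 0, "dz": 0, "roll": -0.18, "hand": 0.085}
    - {"dx": 0, "dy": 0, "dz": 0, "roll": -0.18, "hand": 0.085}
    - {"dx": 0, "dy": 0, "dz": 0, "roll": -0.18, "hand": 0.085}
    - {"dx": 0, "dy": 0, "dz": 0, "roll": -0.18, "hand": 0.085}
    - {"dx": 0, "dy": 0, "dz": 0, "roll": -0.18, "hand": 0.085}

```text
time: 18.45
eef_pos: [544.0, 25.3, 98.8]
ee_rot: [-0.698, 0.698, -0.115, 0.115]
wrist_force: [-0.5, 0.6, -0.3]
opening: 85.2
```

>>> jog_arm:
  motion:
    - {"dx": 0, "dy": 0, "dz": 0, "roll": -0.18, "hand": 0.085}
    - {"dx": 0, "dy": 0, "dz": 0, "roll": -0.152, "hand": 0.085}
    - {"dx": 0, "dy": 0, "dz": 0, "roll": 0, "hand": 0.085}

```text
time: 18.82
eef_pos: [544.1, 25.3, 98.8]
ee_rot: [-0.707, 0.707, -0.0, 0.0]
wrist_force: [-0.4, 0.3, 0.0]
opening: 84.8
```

```bash
python3 look.py a8 wrist
```

```text
t 18.88 pos [544.   25.3  98.8] phi 1.5676 tilt [-0.0001  0.    ] q [ 0.    0.31  2.09  0.    0.74 -1.56] F [ 0.4 -0.8  0.2] open 84.6
```

View pics/a8_wrist.png

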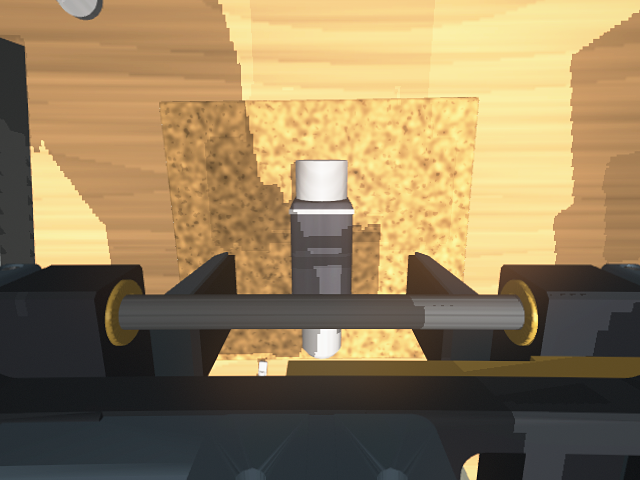

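>>> jog_arm:
  force: 45
  motion:
    - {"dx": 0, "dy": 0.035, "dz": 0, "roll": -0.004, "hand": 0.085}
    - {"dx": 0, "dy": 0.03, "dz": 0, "roll": 0, "hand": 0.085}
    - {"dx": 0, "dy": 0.015, "dz": 0, "roll": 0, "hand": 0.085}
    - {"dx": 0, "dy": 0.009, "dz": 0, "roll": 0, "hand": 0.085}
    - {"dx": 0, "dy": 0, "dz": 0, "roll": 0, "hand": 0.06}
    - {"dx": 0, "dy": 0, "dz": 0, "roll": 0, "hand": 0.03}
    - {"dx": 0, "dy": 0, "dz": 0, "roll": 0, "hand": 0.03}
    - {"dx": 0, "dy": 0, "dz": 0, "roll": 0, "hand": 0.03}
    - {"dx": 0, "dy": 0, "dz": 0, "roll": 0, "hand": 0.03}
    - {"dx": 0, "dy": 0, "dz": 0, "roll": 0, "hand": 0.03}

```text
time: 20.12
eef_pos: [544.2, 25.3, 10.1]
ee_rot: [0.707, -0.707, -0.002, 0.001]
wrist_force: [-1.1, -0.2, 5.8]
opening: 39.6
```

>>> jog_arm:
  motion:
    - {"dx": 0, "dy": -0.012, "dz": 0, "roll": 0, "hand": 0.03}
    - {"dx": 0, "dy": -0.025, "dz": 0, "roll": 0, "hand": 0.03}
    - {"dx": 0, "dy": -0.025, "dz": 0, "roll": 0.108, "hand": 0.03}
    - {"dx": 0, "dy": -0.012, "dz": 0, "roll": 0.16, "hand": 0.03}
    - {"dx": 0, "dy": 0, "dz": 0, "roll": 0.16, "hand": 0.03}
    - {"dx": 0, "dy": 0, "dz": 0, "roll": 0.16, "hand": 0.03}
    - {"dx": 0, "dy": 0, "dz": 0, "roll": 0.16, "hand": 0.03}
    - {"dx": 0, "dy": 0, "dz": 0, "roll": 0.16, "hand": 0.03}
    - {"dx": 0, "dy": 0, "dz": 0, "roll": 0.16, "hand": 0.03}
    - {"dx": 0, "dy": 0, "dz": 0, "roll": 0.16, "hand": 0.03}
    - {"dx": 0, "dy": 0, "dz": 0, "roll": 0.16, "hand": 0.03}
    - {"dx": 0, "dy": 0, "dz": 0, "roll": 0, "hand": 0.03}

```text
time: 21.62
eef_pos: [543.8, 25.3, 84.1]
ee_rot: [-0.545, 0.545, -0.451, 0.451]
wrist_force: [-0.3, 0.1, -5.3]
opening: 40.1
```

>>> jog_arm:
  motion:
    - {"dx": -0.02, "dy": 0, "dz": 0.007, "roll": 0, "hand": 0.03}
    - {"dx": -0.03, "dy": 0, "dz": 0.011, "roll": 0, "hand": 0.03}
    - {"dx": -0.03, "dy": 0, "dz": 0.011, "roll": 0, "hand": 0.03}
    - {"dx": -0.018, "dy": 0, "dz": 0.007, "roll": 0, "hand": 0.03}
    - {"dx": 0, "dy": 0, "dz": 0, "roll": 0, "hand": 0.03}
    - {"dx": 0, "dy": 0, "dz": 0, "roll": 0, "hand": 0.03}

```text
time: 22.38
eef_pos: [560.9, 127.7, 83.7]
ee_rot: [-0.545, 0.545, -0.451, 0.451]
wrist_force: [-0.2, -0.5, -4.9]
opening: 40.0
```

```bash
python3 look.py a9 wrist; python3 -c "
import cv2
im=cv2.imread('pics/a9_wrist.png')
cv2.imwrite('pics/a9z.png',cv2.resize(im[0:260,200:450],None,fx=2.3,fy=2.3,interpolation=cv2.INTER_CUBIC))"
```

```text
t 22.43 pos [560.9 127.5  83.7] phi 0.1872 tilt [-0.0005 -0.0002] q [ 0.18  0.38  2.03 -0.    0.73 -0.  ] F [-0.3  0.  -5.1] open 39.4
```

View pics/a9z.png

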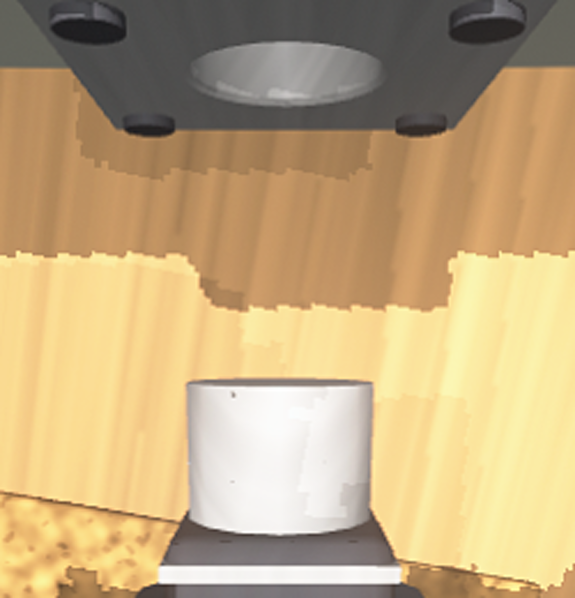

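```bash
python3 - <<'E'
from h import *
import pickle
c=pickle.load(open("a9_wrist.pkl","rb"))
f=lambda z1:[(200+(x+.5)/2.3-.5,(y+.5)/2.3-.5) for x,y in z1]
u=np.array([-np.sin(.186),np.cos(.186),0]);l=np.array([u[1],-u[0],0])
for n,p,z in [("bot",[(118,129),(455,129)],65),("bore",[(191,74),(385,74)],100),("tip",[(187,384),(374,384)],100),("back",[(189,505),(371,505)],100),("ring",[(159,574),(401,574)],120)]:
    W=to_world(c,f(p),z);m=W.mean(0);d=m-[560.9,127.5,0];print(n,m.round(1),"along",(d@u).round(2),"lat",(d@l).round(2),"w",np.linalg.norm(W[1]-W[0]).round(1))
E
```

```text
bot [541.4 236.3  65. ] along 110.53 lat 0.91 w 69.8
bore [541.3 236.7 100. ] along 110.9 lat 0.88 w 32.3
tip [549.5 186.9 100. ] along 60.44 lat -0.21 w 34.0
back [553.6 164.9 100. ] along 38.08 lat -0.23 w 34.3
ring [555.1 157.1 120. ] along 30.17 lat -0.22 w 40.5
```

>>> jog_arm:
  motion:
    - {"dx": -0.01, "dy": -0.0004, "dz": 0.0011, "roll": 0, "hand": 0.03}
    - {"dx": -0.015, "dy": 0, "dz": 0, "roll": 0, "hand": 0.03}
    - {"dx": -0.012, "dy": 0, "dz": 0, "roll": 0, "hand": 0.03}
    - {"dx": -0.006, "dy": 0, "dz": 0, "roll": 0, "hand": 0.03}
    - {"dx": -0.002, "dy": 0, "dz": 0, "roll": 0, "hand": 0.03}
    - {"dx": -0.001, "dy": 0, "dz": 0, "roll": 0, "hand": 0.03}
    - {"dx": 0, "dy": 0, "dz": 0, "roll": 0, "hand": 0.03}

```text
time: 23.3
eef_pos: [553.8, 173.5, 84.2]
ee_rot: [-0.544, 0.544, -0.451, 0.451]
wrist_force: [0.1, -1.1, -5.0]
opening: 39.8
```

>>> jog_arm:
  motion:
    - {"dx": -0.001, "dy": 0, "dz": 0, "roll": 0, "hand": 0.03}
    - {"dx": -0.001, "dy": 0, "dz": 0, "roll": 0, "hand": 0.03}
    - {"dx": 0, "dy": 0, "dz": 0, "roll": 0, "hand": 0.03}

```text
time: 23.68
eef_pos: [553.4, 175.7, 84.2]
ee_rot: [0.544, -0.544, 0.451, -0.451]
wrist_force: [0.7, -0.0, -6.4]
opening: 40.2
```

```bash
python3 look.py b1 wrist
```

```text
t 23.73 pos [553.4 175.6  84.2] phi 0.187 tilt [-0.0001 -0.    ] q [ 0.27  0.38  2.02 -0.    0.73  0.08] F [-0.3 -0.3 -5.1] open 39.6
```

View pics/b1_wrist.png

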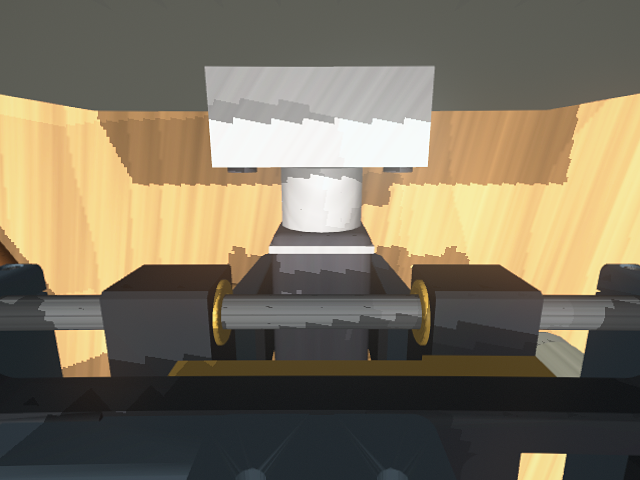

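>>> jog_arm:
  motion:
    - {"dx": -0.0008, "dy": 0, "dz": 0, "roll": 0, "hand": 0.03}
    - {"dx": 0, "dy": 0, "dz": 0, "roll": 0, "hand": 0.03}

```text
time: 23.98
eef_pos: [553.2, 176.5, 84.2]
ee_rot: [-0.545, 0.545, -0.451, 0.451]
wrist_force: [-0.3, -0.0, -6.1]
opening: 39.7
```

>>> jog_arm:
  motion:
    - {"dx": -0.0008, "dy": 0, "dz": 0, "roll": 0, "hand": 0.03}
    - {"dx": 0, "dy": 0, "dz": 0, "roll": 0, "hand": 0.03}

```text
time: 24.22
eef_pos: [553.2, 176.8, 84.3]
ee_rot: [-0.544, 0.545, -0.451, 0.451]
wrist_force: [2.0, -5.6, -3.7]
opening: 39.5
```

>>> jog_arm:
  motion:
    - {"dx": -0.0004, "dy": 0, "dz": 0, "roll": 0, "hand": 0.03}
    - {"dx": 0, "dy": 0, "dz": 0, "roll": 0, "hand": 0.03}
    - {"dx": 0, "dy": 0, "dz": 0, "roll": 0, "hand": 0.03}
    - {"dx": 0, "dy": 0, "dz": 0, "roll": 0, "hand": 0.03}
    - {"dx": 0, "dy": 0, "dz": 0, "roll": 0, "hand": 0.03}
    - {"dx": 0, "dy": 0, "dz": 0, "roll": 0, "hand": 0.03}

```text
time: 24.98
eef_pos: [553.2, 176.8, 84.3]
ee_rot: [-0.544, 0.545, -0.451, 0.451]
wrist_force: [1.5, -10.1, -2.9]
opening: 39.9
```

```bash
python3 look.py b2 wrist; python3 -c "
import cv2
im=cv2.imread('pics/b2_wrist.png')
cv2.imwrite('pics/b2z.png',cv2.resize(im[0:260,190:450],None,fx=2.2,fy=2.2,interpolation=cv2.INTER_CUBIC))"
```

```text
t 25.02 pos [553.2 176.8  84.3] phi 0.1874 tilt [ 0.0002 -0.0011] q [ 0.27  0.38  2.02 -0.    0.74  0.08] F [  1.9 -10.2  -3.6] open 39.9
```

View pics/b2z.png

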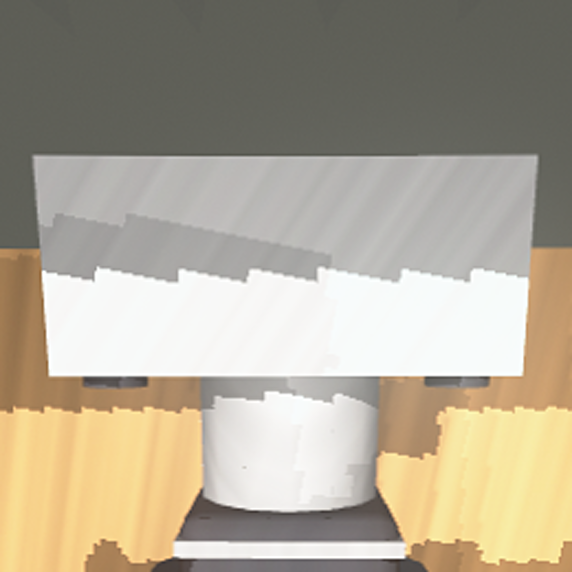

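>>> jog_arm:
  motion:
    - {"dx": 0.003, "dy": 0, "dz": 0, "roll": 0, "hand": 0.03}
    - {"dx": 0.012, "dy": 0, "dz": 0, "roll": 0, "hand": 0.03}
    - {"dx": 0.02, "dy": 0, "dz": 0, "roll": 0, "hand": 0.03}
    - {"dx": 0.026, "dy": -0.005, "dz": 0, "roll": 0, "hand": 0.03}
    - {"dx": 0.02, "dy": -0.01, "dz": 0, "roll": 0, "hand": 0.03}
    - {"dx": 0, "dy": -0.01, "dz": 0, "roll": -0.12, "hand": 0.03}
    - {"dx": 0, "dy": 0, "dz": 0, "roll": -0.16, "hand": 0.03}
    - {"dx": 0, "dy": 0, "dz": 0, "roll": -0.17, "hand": 0.03}
    - {"dx": 0, "dy": 0, "dz": 0, "roll": -0.17, "hand": 0.03}
    - {"dx": 0, "dy": 0, "dz": 0, "roll": -0.17, "hand": 0.03}
    - {"dx": 0, "dy": 0, "dz": 0, "roll": -0.17, "hand": 0.03}
    - {"dx": 0, "dy": 0, "dz": 0, "roll": -0.17, "hand": 0.03}

```text
time: 26.52
eef_pos: [568.3, 97.2, 109.8]
ee_rot: [0.702, -0.702, 0.088, -0.088]
wrist_force: [-0.1, 0.0, -5.3]
opening: 39.5
```

>>> jog_arm:
  motion:
    - {"dx": 0, "dy": 0, "dz": 0, "roll": -0.101, "hand": 0.03}
    - {"dx": -0.003, "dy": 0, "dz": -0.025, "roll": 0, "hand": 0.03}
    - {"dx": -0.003, "dy": 0, "dz": -0.04, "roll": 0, "hand": 0.03}
    - {"dx": -0.003, "dy": 0, "dz": -0.045, "roll": 0, "hand": 0.03}
    - {"dx": -0.003, "dy": 0, "dz": -0.045, "roll": 0, "hand": 0.03}
    - {"dx": -0.003, "dy": 0, "dz": -0.045, "roll": 0, "hand": 0.03}
    - {"dx": -0.003, "dy": 0, "dz": -0.045, "roll": 0, "hand": 0.03}
    - {"dx": -0.003, "dy": 0, "dz": -0.04, "roll": 0, "hand": 0.03}
    - {"dx": -0.003, "dy": 0, "dz": -0.03, "roll": 0, "hand": 0.03}
    - {"dx": 0, "dy": 0, "dz": -0.015, "roll": 0, "hand": 0.03}
    - {"dx": 0, "dy": 0, "dz": 0, "roll": 0, "hand": 0.03}
    - {"dx": 0, "dy": 0, "dz": 0, "roll": 0, "hand": 0.03}

```text
time: 28.02
eef_pos: [494.2, -223.9, 109.3]
ee_rot: [0.705, -0.705, 0.054, -0.054]
wrist_force: [1.0, 0.2, -5.3]
opening: 40.0
```

```bash
python3 look.py b3 wrist side
```

```text
t 28.12 pos [ 494.3 -223.7  109.2] phi 1.4189 tilt [-0.0001  0.0001] q [-0.47  0.29  2.09  0.    0.76 -1.89] F [ 0.6  1.  -5.2] open 39.7
```

View pics/b3_wrist.png

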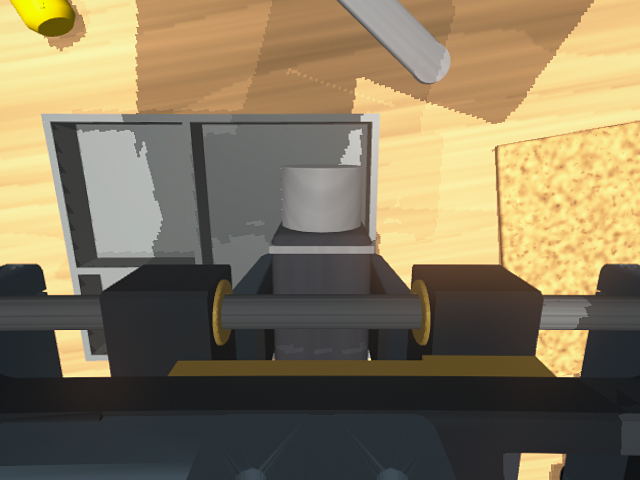

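```bash
python3 - <<'E'
from h import *
import pickle
c=pickle.load(open("b3_wrist.pkl","rb"))
W=to_world(c,[(379.5,115.5),(43,115.5)],30);print(W.round(1));d=W[0]-W[1];print(np.linalg.norm(d),np.arctan2(d[1],d[0])-np.pi/2)
y=d/np.linalg.norm(d);x=np.array([y[1],-y[0],0]);ctr=W.mean(0)+90*x+45*y;print("bay",ctr.round(1))
print("target",(ctr-10*x).round(1)); D=ctr-10*x-[494.3,-223.7,0]
p=1.4189;print("dx",D@[np.sin(p),-np.cos(p),0],"dz",D@[np.cos(p),np.sin(p),0])
E
```

```text
[[ 412.7 -171.9   30. ]
 [ 380.8 -387.5   30. ]]
217.9433016282143 -0.14699365782167373
bay [ 492.4 -248.3   30. ]
target [ 482.5 -246.9   30. ]
dx -8.147986919283532 dz -24.688915497224073
```

>>> jog_arm:
  motion:
    - {"dx": -0.0083, "dy": 0, "dz": -0.025, "roll": 0, "hand": 0.03}
    - {"dx": 0, "dy": 0, "dz": 0, "roll": 0, "hand": 0.03}
    - {"dx": 0, "dy": 0.02, "dz": 0, "roll": 0, "hand": 0.03}
    - {"dx": 0, "dy": 0.025, "dz": 0, "roll": 0, "hand": 0.03}
    - {"dx": 0, "dy": 0.02, "dz": 0, "roll": 0, "hand": 0.03}
    - {"dx": 0, "dy": 0.01, "dz": 0, "roll": 0, "hand": 0.03}
    - {"dx": 0, "dy": 0, "dz": 0, "roll": 0, "hand": 0.03}

```text
time: 29.0
eef_pos: [482.0, -247.6, 33.8]
ee_rot: [0.705, -0.705, 0.054, -0.054]
wrist_force: [0.2, 0.6, -5.3]
opening: 40.0
```

```bash
python3 look.py b4 wrist side
```

```text
t 29.1 pos [ 482.5 -248.1   34.7] phi 1.4181 tilt [ 0.0006 -0.0003] q [-0.52  0.42  2.1   0.    0.62 -1.94] F [ 0.4 -1.  -4.9] open 40.1
```

View pics/b4_wrist.png

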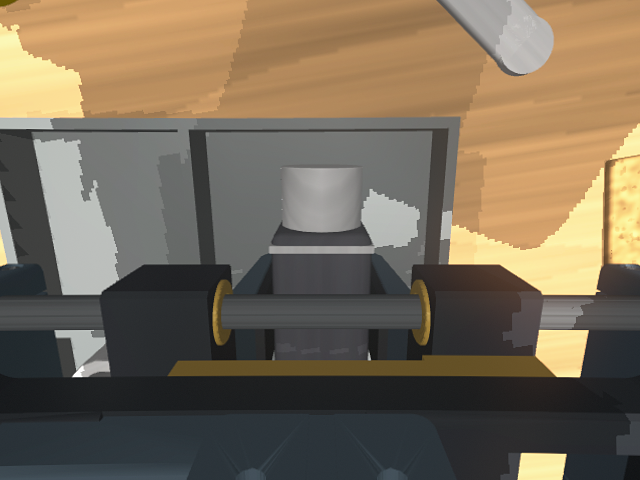

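View pics/b4_side.png

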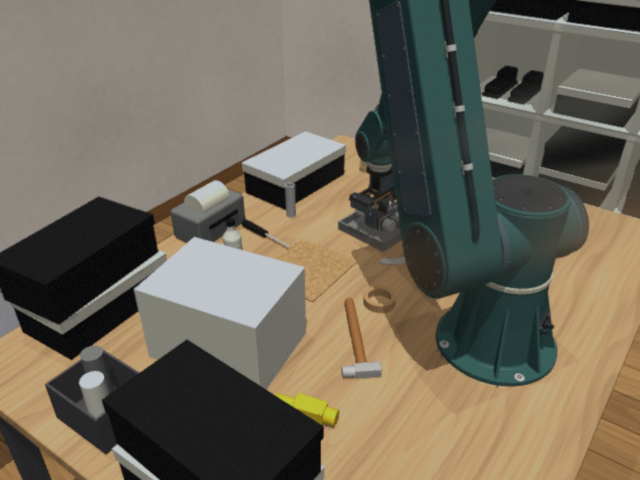

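>>> jog_arm:
  motion:
    - {"dx": 0, "dy": 0.01, "dz": 0, "roll": 0, "hand": 0.03}
    - {"dx": 0, "dy": 0.01, "dz": 0, "roll": 0, "hand": 0.03}
    - {"dx": 0, "dy": 0.004, "dz": 0, "roll": 0, "hand": 0.03}
    - {"dx": 0, "dy": 0.001, "dz": 0, "roll": 0, "hand": 0.03}
    - {"dx": 0, "dy": 0.0005, "dz": 0, "roll": 0, "hand": 0.03}
    - {"dx": 0, "dy": 0, "dz": 0, "roll": 0, "hand": 0.03}

```text
time: 29.85
eef_pos: [481.8, -247.8, 9.1]
ee_rot: [0.705, -0.705, 0.054, -0.054]
wrist_force: [-5.1, 2.0, 6.2]
opening: 39.9
```

>>> jog_arm:
  motion:
    - {"dx": 0, "dy": 0.0004, "dz": 0, "roll": 0, "hand": 0.03}
    - {"dx": 0, "dy": 0, "dz": 0, "roll": 0, "hand": 0.03}

```text
time: 30.1
eef_pos: [481.8, -247.7, 9.0]
ee_rot: [0.705, -0.705, 0.054, -0.054]
wrist_force: [-10.2, 3.6, 15.8]
opening: 39.7
```

>>> jog_arm:
  motion:
    - {"dx": 0, "dy": -0.0004, "dz": 0, "roll": 0, "hand": 0.03}
    - {"dx": 0, "dy": 0, "dz": 0, "roll": 0, "hand": 0.05}
    - {"dx": 0, "dy": 0, "dz": 0, "roll": 0, "hand": 0.062}
    - {"dx": 0, "dy": 0, "dz": 0, "roll": 0, "hand": 0.062}
    - {"dx": 0, "dy": 0, "dz": 0, "roll": 0, "hand": 0.062}
    - {"dx": 0, "dy": 0, "dz": 0, "roll": 0, "hand": 0.062}
    - {"dx": 0, "dy": -0.015, "dz": 0, "roll": 0, "hand": 0.062}
    - {"dx": 0, "dy": -0.03, "dz": 0, "roll": 0, "hand": 0.062}
    - {"dx": 0, "dy": -0.05, "dz": 0, "roll": 0, "hand": 0.062}
    - {"dx": 0, "dy": -0.05, "dz": 0, "roll": 0, "hand": 0.062}
    - {"dx": 0.03, "dy": -0.02, "dz": 0, "roll": 0, "hand": 0.062}
    - {"dx": 0.04, "dy": 0, "dz": 0, "roll": 0, "hand": 0.062}

```text
time: 31.6
eef_pos: [552.8, -259.2, 177.4]
ee_rot: [-0.704, 0.706, -0.053, 0.056]
wrist_force: [-0.1, -0.7, 0.5]
opening: 61.7
```

>>> jog_arm:
  motion:
    - {"dx": 0, "dy": 0, "dz": 0, "roll": 0, "hand": 0.062}
    - {"dx": 0, "dy": 0, "dz": 0, "roll": 0, "hand": 0.062}

```text
time: 31.85
eef_pos: [550.6, -258.3, 173.9]
ee_rot: [0.705, -0.705, 0.054, -0.054]
wrist_force: [0.3, 0.7, -0.4]
opening: 61.7
```

```bash
python3 look.py b5 wrist top
```

```text
t 31.95 pos [ 550.4 -258.3  173.8] phi 1.4178 tilt [-0.0006  0.0003] q [-0.48  0.29  1.94 -0.    0.91 -1.89] F [-0.   0.1 -0.1] open 61.9
```

View pics/b5_wrist.png

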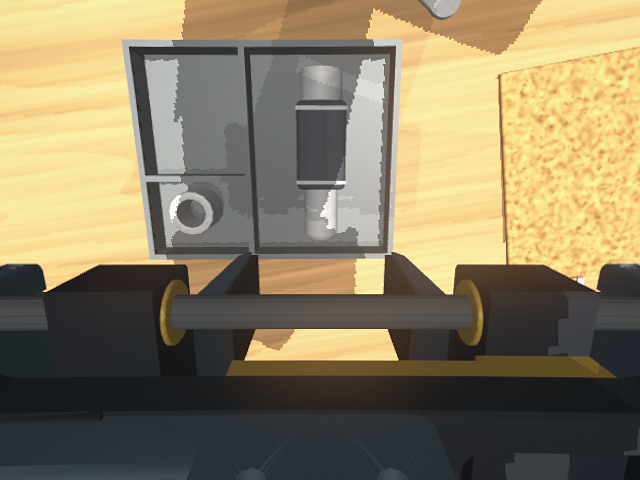

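View pics/b5_top.png

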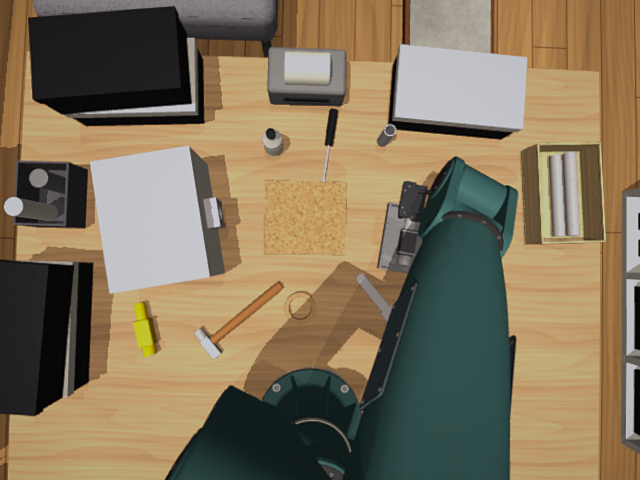

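```bash
python3 - <<'E'
from h import *
import pickle
c=pickle.load(open("b5_wrist.pkl","rb"))
W=to_world(c,[(321.5,107),(321,185),(321,68),(321,239)],[45,45,35,30]);print(W.round(1),W[:2].mean(0).round(1))
b=np.array([492.0,-248.7]);x=np.array([.988,-.152]);d=W[:2].mean(0)[:2]-b;print("local",d@x,d@[.152,.988])
from plant import arm
from look import st
s=st();print(np.abs(s["qvel"]).max())
print(arm.close_job())
E
```

```text
[[ 453.  -242.    45. ]
 [ 512.7 -251.6   45. ]
 [ 423.4 -237.9   35. ]
 [ 561.6 -259.1   30. ]] [ 482.8 -246.8   45. ]
local -9.3561368931623 0.4695253817742184
t 31.95 pos [ 550.4 -258.3  173.8] phi 1.4178 tilt [-0.0006  0.0003] q [-0.48  0.29  1.94 -0.    0.91 -1.89] F [-0.   0.1 -0.1] open 61.9
0.001145278124848487
the job is handed in; nothing more can be done
None
```

The bore check went through as asked, and I handed the job in at about 32 s of the 67 s allowed; it reports no verdict.

- **Go end:** it slid in with no noticeable force and stopped firmly on the socket face. I held it there at about 13 N for roughly 0.4 s. The measured stop was 36.1 mm from gauge centre to mouth against the nominal 35 mm, which is within what I could measure.
- **Turnaround:** I laid the gauge on the mat, let go, turned the gripper half round and took it up again from the other side.
- **No-go end:** it stopped at the mouth, less than about 1 mm off centre. I held it at about 10 N for roughly 0.7 s and it did not enter. The measured stop was 60.7 mm against the nominal 60 mm.
- **Tote:** the gauge was set down on the floor of the long bay before release. The last wrist picture shows it flat, with both ends clear of the walls. By the camera it lies about 9 mm along and 0.5 mm across from the bay centre. The 9 mm is deliberate, to even out the clearance at the two ends.
- **At hand-in:** the arm was still, wrist force was near zero, and the fingers were about 150 mm above the gauge, touching nothing.
- **Bystanders:** the bottle, screwdriver and tube look unmoved in the last top picture, and the bush in the last wrist picture. I did not measure them.

No check failed. One motion call was refused for missing keys, and nothing moved.

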